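# Park the roller at the top of the gutter

## Robot

A 6-joint arm with a two-finger parallel gripper is mounted at the origin on a cart in front of the work surface, level with it; the furniture and walls round the work are solid. World frame = base frame: x ahead of the robot, y to its left, z up, the work surface at z = 0. Lengths are in m, angles in rad, forces in N, time in s.
With the tool pointing down it reaches from about 0.375 to 0.925 m from the base axis. Payload 5.7 kg.
Tool frame: the origin (TCP) lies midway between the tips of the shut fingers; the grasp point (between the pads) lies 19 mm behind it; z points along the fingers, y is the line along which they close (so a half turn about z gives the same grasp; the last joint's range is limited). The gripper opens to 88 mm and grips with 3 to 60 N. Pads are 20 mm wide; open, the fingers measure 115 mm over their backs; the gripper's body (75 mm by 178 mm) begins 61 mm behind the grasp point.
Start: joints at [1.204, 0.359, 1.51, -0, 1.272, -0.115], TCP at [0.149, 0.581, 0.223] pointing down, gripper open.
Joint ranges: [-2.97, 2.97], [-1.01, 2.36], [0.21, 2.38], [-0.96, 4.11], [0.2, 2.71], [-2.98, 2.98]. Speed limits (rad/s): [2.39, 2.39, 3.14, 3.14, 3.14, 3.14].

## Interface

Orientations are given as a unit quaternion [x, y, z, w].
In Python, from bench import move_ptp, servo_line, goto_joints, move_gripper, sleep, inverse_kinematics, capture, PlanningError, close_job, spot_in, silhouettes, current_clock, current_joint_pos, current_qvel, current_joint_torque, current_position, current_orientation, current_force, current_torque, current_finger_gap, current_grip_force gives the robot as it stands. Calls block until the motion is done:
- move_ptp(position, orientation): joint-space move of the TCP to a pose.
- servo_line(position, orientation=None, rate=0.15, contact_N=None): straight line of the TCP; orientation=None keeps the orientation; rate is the mean speed in m/s. With contact_N (N) it stops when the force on the tool has changed by that much, and returns True; else False.
- goto_joints(angles): joint-space move.
- move_gripper(opening): finger opening in m; the grip force is fixed at half the most; returns when the fingers have stopped.
- sleep(seconds).
- inverse_kinematics(position, orientation): joint angles nearest the present ones, or None.
- capture(name): name is "scene" or "top" or "wrist"; returns a dict with "image" (420x560x3 uint8, blue, green, red), "range_z" (420x560 float32, m along the optical axis (not along the pixel's ray), 0 where there is no reading), "intrinsics" (3x3 intrinsics, pixels), "R" (3x3) and "t" (3): a world point X has camera coordinates R X + t. Camera axes: x right, y down, z forward; pixel columns grow to the right and rows downward; lengths in m; the calibration is good to about 2 mm. A picture is of the moment at which its call begins.
A pose or a line that the arm cannot do raises PlanningError and nothing moves.
- close_job(): hands the job in; it is judged then, once.
Trained networks look in the newest picture that a camera, given by its name, has taken for a name from the list of things; names that differ only in an ending like _2 or _b are one class to them, and where a whole thing is asked for, a point or a joint stands for the part that bears it (a point fixed in the world has none). Each returns a list of dicts, best first, with "conf" (0 to 1); they miss things now and then, are a little off and sometimes report something else, mostly with a low value. They report only what shows in the picture. A call takes as long as a camera call. They do not tell look-alikes from the thing itself.
- spot_in(camera, query): "xy" ([column, row] in pixels, amid what is visible of it).
- silhouettes(camera, query): "region" (420x560 bool, what is visible of it) and "xy" ([column, row] in pixels, amid what is visible of it).
Readings, each from a call of its own:
- current_clock(): time.
- current_joint_pos(): joint angles.
- current_qvel(): joint speeds.
- current_joint_torque(): joint torques, N m.
- current_position(): TCP position.
- current_orientation(): TCP orientation.
- current_force(): force on the tool from outside, world axes, zero at the start.
- current_torque(): the same for the moment, N m.
- current_finger_gap(): finger opening in m.
- current_grip_force(): force on a finger pad.
Only numpy, scipy, OpenCV 4.12 (cv2) and the standard library are available. Lean on these libraries where they do the work, as an engineer would, in place of code of your own. Each camera call takes 0.05 s, during which the arm holds its last target. There are 200 camera calls.

## Task

Push the steel roller up the sloped gutter with the fingertips until it goes over the crest and settles in the dip against the end stop; then push the sliding bolt fully home behind it so that it cannot roll back. Only push: do not lift the roller out of the gutter, and leave the piston and the ball bearing beside the gutter where they stand.

Things in the scene. Friction and masses are not known exactly. Their poses are not given: they have to be found in the camera images.
- gutter: Fixed aluminium gutter on a dark base, about 290 mm long, 54 mm wide outside, 46 mm inside. Origin on the work surface under its middle; local x runs along it UPHILL, y across it (bolt head on the -y side), z up. The ramp rises at 7 degrees from x = -140 mm (floor z = 26 mm) to the crest at x = 55 mm (z = 50 mm); its side walls with their rims stand 22 mm above the ramp floor.
- gutter_low_end (a point): Middle of the top edge of the low plate that closes the gutter's low end and keeps the roller in: gutter x = -140 mm, z = 40 mm; plate 4 mm thick, toward -x. There is free room behind it and above it for a finger. Push the roller from behind at about its axle height (30 mm above the ramp floor); pushed near its top it jams against the floor.
- gutter_crest (a point): Middle of the crest at the top of the ramp, at the height of the floor (gutter x = 55 mm, z = 50 mm). Beyond it lies the level dip, its floor 5 mm lower (z = 45 mm), 50 mm long, between walls that reach z = 74 mm.
- gutter_stop (a point): Point on the inner face of the upright end stop that closes the dip: gutter x = 105 mm, z = 75 mm (the roller's axle height there). The stop's top is at z = 92 mm.
- bolt_guide (a point): Middle of the top of the dark block that guides the bolt: gutter x = 33.5 mm, y = -34 mm, z = 87 mm. The block is 28 mm along x and spans y = -25 to -43 mm; a like block, the catch, stands opposite at y = 25 to 39 mm. A finger can pass between them (50 mm).
- roller: Loose steel idler roller lying across the gutter: diameter 60 mm, 40 mm wide, about 0.4 kg. Origin at its centre; own y = axle, x and z turn as it rolls. Starts against the low plate, centre at gutter x = -117, z = 59 mm. Let go on the ramp it rolls back down; once its centre passes the crest it drops into the dip and rests there, centre at gutter x = 72 to 75, z = 75 mm.
- bolt_head (a point): Centre of the outer face of the bolt's head (a steel disc of 22 mm diameter, 10 mm thick, on a bar of 10 mm diameter). The bolt lies level across the gutter at gutter x = 33.5 mm, z = 75 mm, and slides along gutter +y; this point is at gutter y = -118 mm + joint value. Push this face toward gutter +y.
- keeper_bolt (a joint): Travel of the sliding bolt in m: 0 to 0.008 at the start, drawn out, clear of the gutter; fully home at 0.065, when its head meets the guide and its bar crosses the gutter behind the roller into the catch. Stays where it is left; sliding friction about 1.5 N.
- piston: Bystander: loose aluminium piston standing crown up, diameter 66 mm, 57 mm high, on the bolt's side of the gutter near its low end. Origin at the centre of its underside. Must not be disturbed.
- bearing: Bystander: loose ball bearing lying flat, diameter 62 mm, 16 mm high, on the side of the gutter away from the bolt head, near its high end. Origin at the centre of its underside. Must not be disturbed.
Mind the look-alikes: they are no part of the job. Leave any purple or red look-alike of the roller alone.

How it is judged:
On the way, in this order (a step that is already met when the one before it is completed fails the run):
1. the roller rests in the dip at the top, with the bolt still drawn out (x of roller in the frame of gutter between 0.068 and 0.079 m and z of roller in the frame of gutter below 0.0785 m and linear speed of roller below 0.02 m/s and value of joint keeper_bolt below 0.02 m), for 0.3 s.
2. the bolt is pushed home behind the roller (x of roller in the frame of gutter above 0.068 m and value of joint keeper_bolt above 0.058 m), for 0.2 s.
At the end, for the whole second after the job is handed in: The roller lies still in the dip (centre at gutter x 68 to 79 mm, below z 78.5 mm, slower than 20 mm/s) and the bolt is home (joint above 0.058) (all of step 2 and x of roller in the frame of gutter below 0.079 m and z of roller in the frame of gutter below 0.0785 m and linear speed of roller below 0.02 m/s); the robot touches nothing.
It fails at once if the roller is lifted off the gutter (z of roller in the frame of gutter above 0.1 m or (x of roller in the frame of gutter below -0.03 m and z of roller in the frame of gutter above 0.087 m) or (x of roller in the frame of gutter below -0.09 m and z of roller in the frame of gutter above 0.078 m)).
It fails at once if the piston is disturbed (distance of piston from where it was at the start of the episode above 0.015 m or angle between piston's own z axis and vertical above 0.3 rad).
It fails at once if the bearing is disturbed (distance of bearing from where it was at the start of the episode above 0.015 m).
It also fails if it takes over 64 s, if anything falls off the work surface, if the arm or the gripper's body presses on something with over 40 N, if the wrist force passes 120 N, or if a joint passes its speed limit or range.

## Working session

There is one attempt and no reset: what is moved stays moved. The work goes in short steps, each a Python script; the robot and the scene stay as the last script left them, time stands still between calls to the robot, and variables do not carry over. Pictures are saved under pics/ and viewed, at most 10 in all, crops included, and the job is handed in when it is done.

```bash
mkdir -p pics; cat > h.py <<'E'
import numpy as np, cv2
from bench import *
def w(c,u,v,z=None):
    K,R,t=c["intrinsics"],c["R"],c["t"]
    d=np.linalg.inv(K)@np.array([u,v,1.]); o=-R.T@t; d2=R.T@d
    if z is not None: return o+d2*(z-o[2])/d2[2]
    return o+d2*c["range_z"][int(round(v)),int(round(u))]
def cloud(c):
    K,R,t=c["intrinsics"],c["R"],c["t"]
    v,u=np.mgrid[:420,:560]; r=c["range_z"]
    p=np.stack([u,v,np.ones_like(u)],-1)@np.linalg.inv(K).T*r[...,None]
    return (p-t)@R
E
python3 - <<'E'
from h import *
im=[]
for n in("scene","top"):
    c=capture(n); np.savez(n+".npz",**c); im.append(c["image"])
    for q in("roller","gutter","bolt_head","piston","bearing","bolt_guide"):
        for d in spot_in(n,q)[:4]:
            u,v=d["xy"]; print(n,q,round(d["conf"],2),np.round(d["xy"]),w(c,u,v).round(3))
cv2.imwrite("pics/s.png",im[0]);cv2.imwrite("pics/t.png",im[1])
print(current_clock())
E
```

```text
scene roller 0.92 [235. 301.] [0.461 0.093 0.055]
scene roller 0.87 [242. 185.] [ 0.71  -0.033  0.059]
scene roller 0.63 [234. 253.] [0.555 0.053 0.055]
scene roller 0.61 [301. 239.] [ 0.508 -0.066  0.084]
scene gutter 0.73 [336. 213.] [ 0.558 -0.183  0.043]
scene gutter 0.17 [379. 210.] [ 0.548 -0.296  0.001]
scene bolt_head 0.48 [378. 210.] [ 0.549 -0.294  0.001]
scene piston 0.59 [358. 267.] [ 0.419 -0.14   0.055]
scene bearing 0.86 [299. 185.] [ 0.69  -0.169  0.013]
scene bolt_guide 0.65 [339. 211.] [ 0.558 -0.189  0.045]
scene bolt_guide 0.3 [380. 205.] [ 0.509 -0.252  0.08 ]
top roller 0.88 [289. 257.] [ 0.512 -0.084  0.088]
top roller 0.88 [185. 282.] [0.468 0.087 0.06 ]
top roller 0.85 [211. 222.] [0.57  0.049 0.059]
top roller 0.83 [268. 137.] [ 0.721 -0.044  0.058]
top gutter 0.6 [356. 233.] [ 0.559 -0.199  0.041]
top bolt_head 0.84 [393. 263.] [ 0.507 -0.255  0.079]
top piston 0.66 [334. 310.] [ 0.429 -0.163  0.053]
top bearing 0.88 [350. 153.] [ 0.712 -0.194 -0.001]
top bolt_guide 0.76 [359. 229.] [ 0.566 -0.204  0.044]
0.7
```

View pics/s.png

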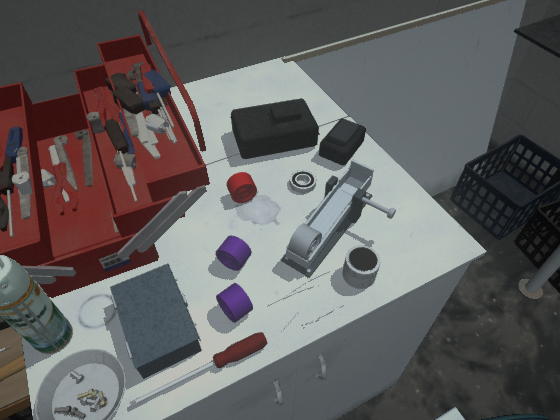

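View pics/t.png

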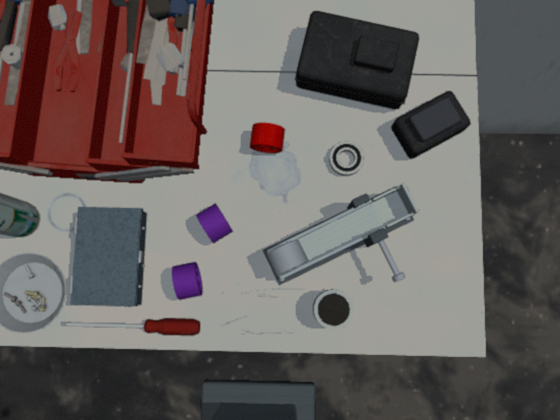

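The target is the steel roller in the gutter at top (289,257) and scene (301,239). The look-alikes are purple at top (211,222) and (185,282), and red at (268,137). The bolt head is at top (397,276), the piston at (333,308) and the bearing at (346,158). Next I'll fit the gutter pose to the depth data and check it in a crop.

```bash
cat > fit.py <<'E'
from h import *
from scipy.optimize import differential_evolution
def hm(x,y,j=.004):
    h=np.zeros_like(x); ay=abs(y)
    fl=np.where(x<.055,.026+(x+.14)*np.tan(np.radians(7)),.045)
    top=np.where(x<.055,fl+.022,.074)
    inn=(x>-.144)&(x<.11)
    h=np.where(inn&(ay<.027),top,h); h=np.where(inn&(ay<.023),fl,h)
    h=np.where((x<-.14)&(x>-.144)&(ay<.027),.04,h)
    h=np.where((x>.105)&(x<.112)&(ay<.027),.092,h)
    r=abs(x+.117)<.03
    h=np.where(r&(ay<.02),.059+np.sqrt(np.maximum(.0009-(x+.117)**2,0)),h)
    h=np.where((abs(x-.0335)<.005)&(y>-.118+j)&(y<-.025),.08,h)
    h=np.where((abs(x-.0335)<.011)&(y>-.118+j)&(y<-.108+j),.086,h)
    h=np.where((abs(x-.0335)<.014)&(((y>.025)&(y<.039))|((y>-.043)&(y<-.025))),.087,h)
    return h
P=[]
for n in("top","scene"):
    c=dict(np.load(n+".npz")); p=cloud(c).reshape(-1,3)[c["range_z"].ravel()>0]
    P.append(p[(p[:,0]>.44)&(p[:,0]<.70)&(p[:,1]<-.01)&(p[:,1]>-.36)&(p[:,2]>-.02)])
def tog(p,q):
    d=p[:,:2]-q[:2]; c,s=np.cos(q[2]),np.sin(q[2])
    return d[:,0]*c+d[:,1]*s,-d[:,0]*s+d[:,1]*c
def cost(q,p):
    return np.minimum(abs(p[:,2]-q[3]-hm(*tog(p,q),j=q[4])),.015).mean()*1e3
for p in(P[0],P[1],np.vstack(P)):
    r=differential_evolution(cost,[(.5,.62),(-.26,-.12),(-1.6,-.6),(-.004,.004),(0,.008)],args=(p,),seed=1,maxiter=150,popsize=12)
    print(len(p),r.x.round(4),round(r.fun,3))
    if p is P[0]: q=r.x
q=r.x; np.save("q.npy",q)
c=dict(np.load("top.npz")); im=c["image"].copy(); im=cv2.resize(im[120:360,230:450],None,fx=3.0,fy=2.4*1.0417*1.0) if 0 else cv2.resize(im[150:340,240:440],None,fx=3,fy=3)
C,S=np.cos(q[2]),np.sin(q[2])
for g in[(-.14,0,.04),(-.144,.027,.048),(-.144,-.027,.048),(.055,0,.05),(.105,0,.092),(.0335,-.034,.087),(.0335,.032,.087),(.0335,-.115,.075),(-.117,0,.089)]:
    X=np.array([q[0]+C*g[0]-S*g[1],q[1]+S*g[0]+C*g[1],g[2]+q[3]])
    u=c["intrinsics"]@(c["R"]@X+c["t"]); u=u[:2]/u[2]; cv2.circle(im,tuple(((u-[240,150])*3+1).astype(int)),3,(0,0,255),-1)
cv2.imwrite("pics/f.png",im)
E
python3 fit.py
```

```text
27792 [ 5.6590e-01 -1.8640e-01 -1.1012e+00 -5.0000e-04  3.8000e-03] 2.318
14411 [ 5.6640e-01 -1.8470e-01 -1.1025e+00  1.0000e-04  2.6000e-03] 3.621
42203 [ 5.6650e-01 -1.8560e-01 -1.1012e+00 -2.0000e-04  3.4000e-03] 2.848
```

View pics/f.png

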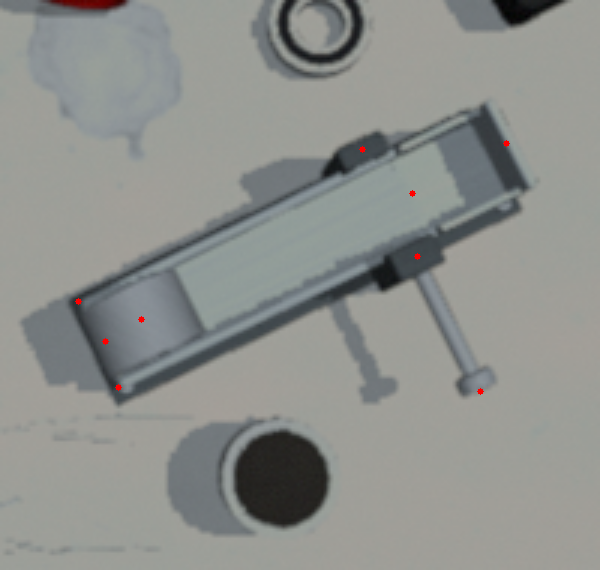

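The fit is good: both cameras agree to within 2 mm, and the overlaid points land on the steel roller (crop 141,320), the blocks and the bolt head (480,390). Now I'll move behind the roller with the fingers shut.

```bash
cat >> h.py <<'E'
from scipy.spatial.transform import Rotation as Ro
q=np.load("q.npy"); C,S=np.cos(q[2]),np.sin(q[2])
def g2w(x,y,z): return [q[0]+C*x-S*y,q[1]+S*x+C*y,z]
def down(a): # tool y axis at world yaw a
    y=np.array([np.cos(a),np.sin(a),0]); z=np.array([0,0,-1.]); return Ro.from_matrix(np.column_stack([np.cross(y,z),y,z])).as_quat()
E
python3 - <<'E'
from h import *
p=cloud(dict(np.load("scene.npz"))).reshape(-1,3); r=np.hypot(p[:,0],p[:,1])
print("max z on arc",p[(r>.35)&(r<.75)&(p[:,1]>-.1)&(p[:,0]>.05)][:,2].max())
for k in(0,1):
    for o in(down(q[2]+np.pi/2+k*np.pi),):
        for n,g in(("low",(-.162,0,.12)),("lowd",(-.162,0,.05)),("top",(.03,0,.07)),("bolt",(.0335,-.14,.068)),("bolthome",(.0335,-.063,.068))):
            j=inverse_kinematics(g2w(*g),o); print(k,n,None if j is None else np.round(j,2))
E
```

```text
max z on arc 0.30868123440729234
0 low [-0.22  0.34  1.85 -0.    0.95 -0.69]
0 lowd [-0.22  0.45  1.91 -0.    0.78 -0.69]
0 top [-0.46  0.55  1.62 -0.    0.97 -0.93]
0 bolt [-0.68  0.46  1.81 -0.    0.87 -1.15]
0 bolthome [-0.55  0.51  1.71 -0.    0.92 -1.02]
1 low [-0.22  0.34  1.85 -0.    0.95  2.45]
1 lowd [-0.22  0.45  1.91 -0.    0.78  2.45]
1 top [-0.46  0.55  1.62 -0.    0.97  2.21]
1 bolt [-0.68  0.46  1.81 -0.    0.87  1.99]
1 bolthome [-0.55  0.51  1.71 -0.    0.92  2.12]
```

```bash
python3 - <<'E'
from h import *
move_gripper(0)
p=current_position(); o=down(q[2]+np.pi/2)
servo_line([p[0],p[1],.36],rate=.3)
move_ptp(g2w(-.166,0,.36),o)
servo_line(g2w(-.166,0,.12),rate=.25)
servo_line(g2w(-.166,0,.052),rate=.1,contact_N=5)
print(current_clock(),current_position(),g2w(-.166,0,.052),current_force())
c=capture("scene"); cv2.imwrite("pics/a.png",cv2.resize(c["image"][150:300,240:440],None,fx=4,fy=4,interpolation=cv2.INTER_CUBIC))
E
```

```text
7.1 [ 0.49186422 -0.03770654  0.05247481] [np.float64(0.4913745529122262), np.float64(-0.03758989977514718), 0.052] [-0.89200328  0.0334189  -0.32119466]
```

View pics/a.png

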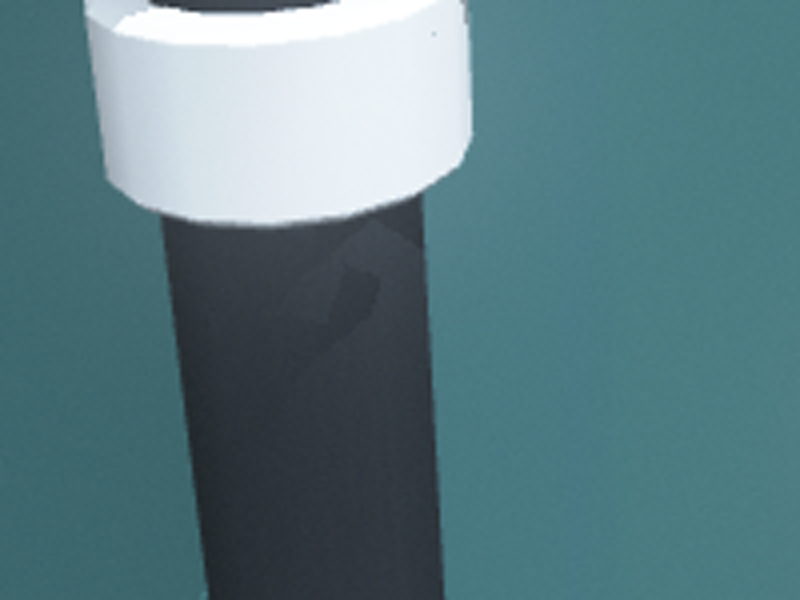

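The scene camera is blocked by the arm. The finger is where I aimed it and reads no contact, so I'll push uphill and watch the force.

```bash
python3 - <<'E'
from h import *
def ax(x): return .059+(x+.117)*np.tan(np.radians(7))
for xr in(-.117,-.06,0.,.035):
    hit=servo_line(g2w(xr-.04,0,ax(xr)-.007),rate=.06,contact_N=20)
    print(xr,hit,np.round(current_force(),2),np.round(current_position(),4),current_clock())
    if hit: break
c=capture("wrist"); np.savez("w.npz",**c); cv2.imwrite("pics/b.png",c["image"])
c=capture("top"); np.savez("t2.npz",**c); cv2.imwrite("pics/b2.png",c["image"])
print([(d["conf"],d["xy"]) for d in spot_in("top","roller")])
E
```

```text
-0.117 False [0.28 1.42 0.5 ] [ 0.4962 -0.0461  0.0524] 7.45
-0.06 False [ 0.11  0.23 -0.83] [ 0.5209 -0.0962  0.0589] 8.5583
0.0 False [-0.09  0.68  0.34] [ 0.5481 -0.1497  0.0662] 9.7167
0.035 False [ 0.05  0.78 -0.08] [ 0.5641 -0.1812  0.0705] 10.4583
[(0.78, [187.7, 280.0]), (0.59, [266.0, 139.0]), (0.58, [213.2, 223.9])]
```

View pics/b.png

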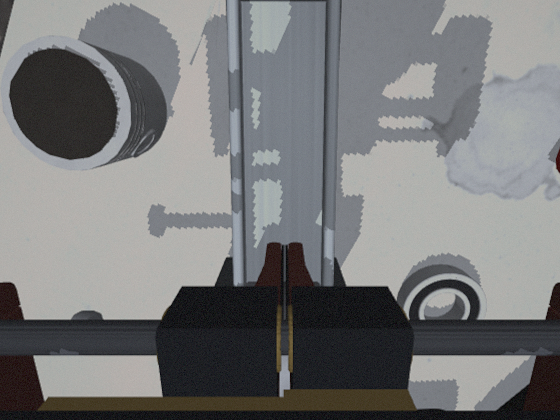

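The wrist view shows the gutter empty on the downhill side of the fingers (285,250), so the roller is ahead of them. I'll take it slowly over the crest, then back off and check.

```bash
python3 - <<'E'
from h import *
for xf,z in((.012,.073),(.022,.073),(.028,.071)):
    hit=servo_line(g2w(xf,0,z),rate=.03,contact_N=20)
    print(xf,hit,np.round(current_force(),2),current_clock())
    if hit: break
servo_line(g2w(.012,0,.075),rate=.04)
servo_line(g2w(.012,0,.2),rate=.2)
move_ptp(g2w(.0335,-.165,.2),current_orientation())
# looks from where the head is clear
c=capture("top"); np.savez("t3.npz",**c); cv2.imwrite("pics/c.png",c["image"])
c=capture("wrist"); np.savez("w3.npz",**c); cv2.imwrite("pics/d.png",c["image"])
print(current_position(),current_clock())
E
python3 -c "
import cv2,numpy as np
a=cv2.imread('pics/c.png');b=cv2.imread('pics/d.png')
cv2.imwrite('pics/cd.png',np.hstack([cv2.resize(a[150:340,240:440],(400,400)),cv2.resize(b,(400,400))]))"
```

```text
0.012 False [-0.15 -0.52 -0.72] 11.3333
0.022 False [-0.54 -0.02 -0.01] 11.8167
0.028 False [-0.24  0.27 -0.47] 12.175
[ 0.43588941 -0.28962928  0.19978664] 14.3167
```

View pics/cd.png

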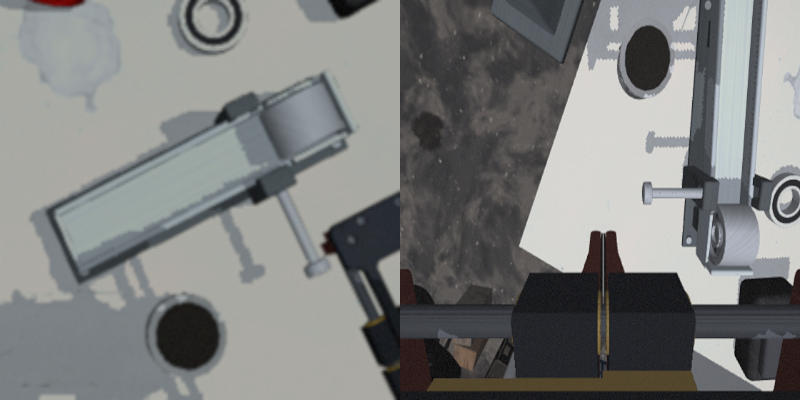

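The roller sits in the dip against the stop (left crop 305,110), and the bolt is still drawn out. I'll check that numerically, then push the bolt.

```bash
python3 - <<'E'
from h import *
p=cloud(dict(np.load("t3.npz"))).reshape(-1,3)
d=p[:,:2]-q[:2]; gx=d[:,0]*C+d[:,1]*S; gy=-d[:,0]*S+d[:,1]*C; z=p[:,2]-q[3]
m=(abs(gy)<.015)&(gx>.052)&(gx<.1)&(z>.093)
A=np.column_stack([gx[m]**0,gx[m]]); sol=np.linalg.lstsq(A,gx[m]**2+(z[m])**2-2*.075*z[m],rcond=None)[0]
print("roller x",sol[1]/2,"top z",np.percentile(z[m],98),m.sum())
b=(abs(gx-.0335)<.015)&(z>.06)&(z<.1)&(gy<-.09)&(gy>-.135)
print("head y",np.percentile(gy[b],[2,50,98]),"x",gx[b].mean(),"z",z[b].max())
ok=sol[1]/2>.066 and np.percentile(z[m],98)<.109
if ok:
    servo_line(g2w(.0335,-.15,.2),rate=.2)
    print("low",servo_line(g2w(.0335,-.15,.070),rate=.15,contact_N=8))
    print("push",servo_line(g2w(.0335,-.064,.070),rate=.04,contact_N=15))
    P=np.array(current_position()); e=P[:2]-q[:2]; print("tcp gy",-e[0]*S+e[1]*C,current_force(),current_clock())
E
```

```text
roller x 0.07512560457597568 top z 0.1059477926691034 509
head y [-0.11383049 -0.10607866 -0.09073632] x 0.032952198259595555 z 0.0873693432364487
low False
push False
tcp gy -0.06401645644991338 [-0.74268011 -0.74336676 -0.56846318] 17.8833
```

```bash
python3 - <<'E'
from h import *
print("push",servo_line(g2w(.0335,-.050,.070),rate=.02,contact_N=15))
P=np.array(current_position()); e=P[:2]-q[:2]; print("tcp gy",-e[0]*S+e[1]*C,current_force(),current_clock())
servo_line(g2w(.0335,-.11,.075),rate=.1)
servo_line(g2w(.0335,-.165,.22),rate=.2)
c=capture("top"); np.savez("t4.npz",**c); cv2.imwrite("pics/e.png",cv2.resize(c["image"][150:340,240:440],None,fx=3,fy=3))
p=cloud(c).reshape(-1,3)
d=p[:,:2]-q[:2]; gx=d[:,0]*C+d[:,1]*S; gy=-d[:,0]*S+d[:,1]*C; z=p[:,2]-q[3]
b=(abs(gx-.0335)<.013)&(z>.06)&(z<.1)&(gy<-.02)&(gy>-.135)
print("outer y",np.percentile(gy[b],[1,5]))
b=(abs(gx-.0335)<.006)&(z>.07)&(z<.09)&(abs(gy)<.022); print("bar across",b.sum())
E
```

```text
push True
tcp gy -0.06320785531148147 [-0.27338159 -0.83774453  1.00585232] 18.2417
outer y [-0.0535717 -0.0520756]
bar across 160
```

View pics/e.png

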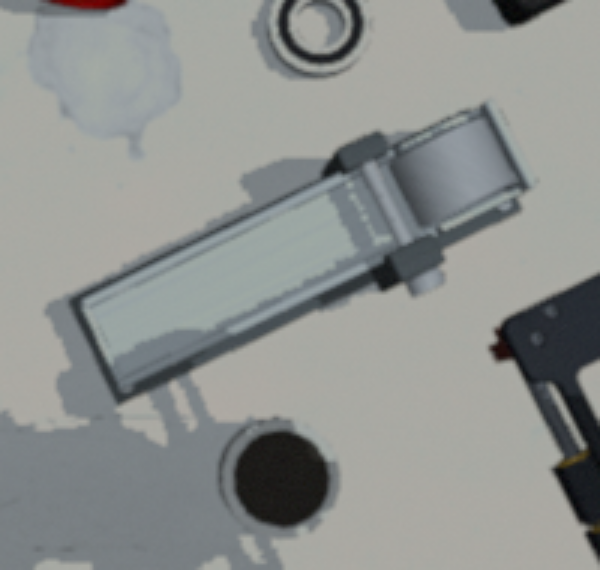

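The bolt head is up against the guide (425,280), its outer face at y = −53 mm (home). The bar crosses behind the roller (390,200), the piston and bearing are where they were, and the gripper is clear.

```bash
python3 -c "
from bench import *
print(close_job())"
```

```text
the job is handed in; nothing more can be done
None
```

The job is handed in: the roller rests in the dip against the end stop, the bolt is fully home behind it, and the piston and bearing look undisturbed; the judge's result was not shown.

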